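Clip the filter tube into its holder and shut the strap

TASK

Push the steel filter tube along the holder's rails, away from the robot, until it drops into the mouths of the two fork clips, then press it down past the sprung jaws until both of its ends are fully home. Only when it is home, swing the hinged strap over it and press the strap down until its catch holds it shut. Leave the bottles, jars and glassware standing where they are.

Things in the scene. Friction and masses are not known exactly. Their poses are not given: they have to be found in the camera images.
- holder: White bench holder, grey rails, steel clips; fixed at a new place and yaw (up to 0.35 rad) each time. Origin: on the bench (z = 0) under the clips' axis, halfway between the clips; x away from the robot (the way the tube is pushed), y along the tube, z up; all mm below are in this frame. Base plate x -80 to 44, y -98 to 98, 12 thick. End cheeks at |y| 94 to 98, 66 high, keep the tube between them.
- rails (a point): middle of the gap between the near and far ends of the two flat rails, at their top level: x = -44, y = 0, z = 53 mm. Rails: x -76 to -12, |y| 30 to 94 mm, tops at z = 53 mm, a 3 mm lip at their near end. The 60 mm gap between them is open down to the base plate but for the strap's sprung catch (x -30 to -20, |y| < 10, top at z = 43 mm).
- clip_a (a point): Home position of the tube's axis in the clip at y = 50 mm: x = 0, z = 35 mm (tube top at z = 46 mm). Clip: 24 mm wide along y, slot 24 mm wide about x = 0, floor at z = 24 mm. On its far side a sprung steel jaw, hinged at its foot, leans its rounded nose (x = 10, z = 47 mm, 6 mm over the slot) across the mouth; above it a flare rises to x = 24, z = 65 mm, |y| 41 to 59 mm.
- clip_b (a point): The same for the clip at y = -50 mm. A tube rolled off the rails rests in the two mouths, on the noses and against the rail ends, axis at about x = -1, z = 57 mm (top 68 mm). Pressing down on its middle (y = 0) with about 15 N pushes it past both jaws, and it snaps home 22 mm lower; pressed well off its middle it goes down crooked.
- tube: Plain steel filter tube, 22 mm across and 140 mm long, with a black nipple (12 mm across, 15 mm long) on each end; 0.1 to 0.2 kg. Origin at its middle, on its axis; its y is its axis. It lies loose across the rails, parallel to the clips to 0.03 rad, axis at z = 64 mm and x = -58 to -36 mm in the holder's frame; rolls easily.
- tube_end_a (a point): centre of the tube's +y end face (on the axis, 70 mm from the middle, without the nipple)
- tube_end_b (a point): centre of the tube's -y end face
- strap (a joint): angle of the hinged steel strap, rad: 0 shut (over the tube, top flush with the rails), grows as it opens: 1.57 upright, starts at 1.95 to 2.3 (leaning away from the robot), stop 2.4. Stiff hinge: stays where it is left, sinks slowly when low. Free down to about 0.19, where it meets its catch; there a press of about 5 N near the free edge snaps it down to 0 (+-0.03) and it is held.
- strap_end (a point): middle of the strap's free edge, on the face that is on top when shut (and far from the robot when open): x = -34, z = 53 mm when shut. Strap: hinge line along y at x = 20, z = 51 mm; 54 mm long, 40 mm wide (|y| < 20), 4 mm thick; its free edge is bent over into a 20 mm tongue (down when shut, towards the robot when upright).
- amber_bottle: Bystander, to be left alone: brown glass bottle, 62 mm across, 125 mm tall, standing near the holder's left end. Origin at the centre of its underside.
- amber_jar: Bystander, to be left alone: brown wide jar, 72 mm across, 95 mm tall, near the holder's right end. Origin at the centre of its underside.
- vial: Bystander, to be left alone: small clear vial, 35 mm across, 62 mm tall, behind the holder. Origin at the centre of its underside.
- beaker: Bystander, to be left alone: clear beaker, 64 mm across, 85 mm tall, behind the holder. Origin at the centre of its underside.
- saline_bottle: Bystander, to be left alone: clear plastic bottle, 70 mm across, 150 mm tall. Origin at the centre of its underside.
- cream_jar: Bystander, to be left alone: white jar, 90 mm across, 80 mm tall. Origin at the centre of its underside.
- dropper_bottle: Bystander, to be left alone: small brown bottle, 44 mm across, 100 mm tall. Origin at the centre of its underside.
There are look-alikes about, which are no part of the job. What is shaped like the holder but purple or yellow is not meant.

How it is judged:
By the outcome, as a careful person would: the job done as asked, in the order asked, and still so for the second after the job is handed in, with the robot touching nothing.
It also fails if it takes over 48 s, if anything falls off the work surface, if the arm or the gripper's body presses on something with over 40 N, if the wrist force passes 120 N, or if a joint passes its speed limit or range.

ROBOT

A 6-joint arm with a two-finger parallel gripper is mounted at the origin on the work surface. World frame = base frame: x ahead of the robot, y to its left, z up, the work surface at z = 0. Lengths are in m, angles in degrees, forces in N, time in s.
With the tool pointing down it reaches from about 0.325 to 0.9 m from the base axis. Payload 6.1 kg.
Tool frame: the origin (TCP) lies at the very end of the fingers, on their centre line; the grasp point (between the pads) lies 19 mm behind it; z points along the fingers, y is the line along which they close (so a half turn about z gives the same grasp; the last joint's range is limited). The gripper opens to 87 mm and grips with 3 to 60 N. Pads are 19 mm wide; open, the fingers measure 117 mm over their backs; the gripper's body (75 mm by 190 mm) begins 51 mm behind the grasp point.
Start: joints at [-78.444, 12.628, 87.462, -0, 79.91, -7.225], TCP at [0.201, -0.592, 0.223] pointing down, gripper open.
Joint ranges: [-170.65, 170.65], [-52.31, 119.04], [5.05, 147.46], [-71.25, 251.25], [11.57, 151.72], [-153.62, 153.62]. Speed limits (degrees/s): [147.25, 147.25, 172.46, 180, 180, 180].

INTERFACE

Orientations are given as a 3x3 rotation matrix whose columns are the frame's x, y, z axes.
In Python, from station import arm gives the robot as it stands.
- The arm moves only by the tool jog_arm, never from a script. Its argument "plan" is a list of rows, each a list of 7 numbers: the shift along the tool's x, y, z normalised to -1 to 1, where 1 is 750 mm, then the turn, a rotation vector about the tool's x, y, z normalised to -1 to 1, where 1 is 90 degrees, then the opening, from 0 (shut) to 1 (fully open). A call has 1 to 20 rows; each row is the pose to reach, as a shift and turn from the pose commanded when the call began, along the tool's axes at that moment; what a row does not reach only later rows make up. A row lasts 1/10 s, in which the tool goes at most 50 mm and 8.59 degrees, less where a joint would pass 70% of its speed; a pose out of reach is approached as far as the arm can. A call with a number of a shift or a turn outside -1 to 1 is refused whole. A call with a gripper value outside its range is refused whole. The fingers move at their own pace and stop on an object; the grip force is fixed at half the most. Time passes only in rows, so rows that repeat a pose let the fingers close. It gives the time, the measured TCP pose, the force, the opening and the grip force at its end, in the units of the state.
- arm.sense(): the state, without advancing time (a new reading comes with each control period).
- arm.camera(name): name is "scene" or "top" or "wrist"; returns a dict with "image" (384x512x3 uint8, red, green, blue), "z_map" (384x512 float32, m along the optical axis (not along the pixel's ray), 0 where there is no reading), "fovy" (degrees; the focal length in pixels is half the picture's height over the tangent of half this angle, whatever the lens; pixels are square), "cx", "cy" (the principal point, pixels), "R" (3x3) and "t" (3): a world point X has camera coordinates R X + t. Camera axes: x right, y down, z forward; pixel columns grow to the right and rows downward; lengths in m; the calibration is good to about 2 mm. A picture is of the moment at which its call begins.
- arm.finish_job(): hands the job in; it is judged then, once.
The state is a dict: "time": time; "joint_pos": joint angles; "joint_velocities": joint speeds; "joint_efforts": joint torques, N m; "position": TCP position; "tcp_rot": TCP orientation; "wrist_force": force on the tool from outside, world axes, zero at the start; "moment": the same for the moment, N m; "width": finger opening in m; "finger_force": force on a finger pad.
Only numpy, scipy, OpenCV 4.12 (cv2) and the standard library are available. Lean on these libraries where they do the work, as an engineer would, in place of code of your own. Each camera call takes 0.05 s, during which the arm holds its last target. There are 200 camera calls.

## Working session

There is one attempt and no reset: what is moved stays moved. The work goes in short steps, Python scripts to look and compute and a tool call to move; the robot and the scene stay as the last step left them, time stands still between calls to the robot, and variables do not carry over. Pictures are saved under pics/ and viewed, at most 10 in all, crops included, and the job is handed in when it is done.

Besides the shell and the picture viewer there is one more tool, called after ">>>" as name(argument=value, ...) on one line, values as JSON. jog_arm: Moves the arm, as the interface text tells. Scaled input: -1 to 1 covers 750 mm each way for a shift and 90 degrees each way for a turn. Its arguments: {"type":"object","properties":{"plan":{"type":"array","items":{"type":"array","items":{"type":"number","minimum":-1,"maximum":1}}}},"required":["plan"]}

```bash
mkdir -p pics; ls; cat > h.py <<'E'
import numpy as np,cv2
from station import arm
def K(c):
    f=c["image"].shape[0]/2/np.tan(np.radians(c["fovy"])/2); return f,c["cx"],c["cy"]
def world(c,u,v,z=None):
    f,cx,cy=K(c); z=c["z_map"][int(v),int(u)] if z is None else z
    p=np.array([(u-cx)/f*z,(v-cy)/f*z,z]); return c["R"].T@(p-c["t"])
def onplane(c,u,v,h):
    f,cx,cy=K(c); C=-c["R"].T@c["t"]; d=c["R"].T@np.array([(u-cx)/f,(v-cy)/f,1]); return C+d*(h-C[2])/d[2]
def proj(c,X):
    f,cx,cy=K(c); p=c["R"]@X+c["t"]; return np.array([cx+f*p[0]/p[2],cy+f*p[1]/p[2]])
def save(c,n): 
    cv2.imwrite(n,c["image"][...,::-1])
E
python3 - <<'E'
from h import *
import pickle
a=arm.camera("top");b=arm.camera("scene")
pickle.dump((a,b),open("c0.pkl","wb"))
for c in(a,b): print(K(c),-c["R"].T@c["t"],c["R"])
im=np.vstack([a["image"],b["image"]])
cv2.imwrite("pics/a.png",cv2.resize(a["image"],(800,600))[...,::-1]);cv2.imwrite("pics/b.png",cv2.resize(b["image"],(800,600))[...,::-1])
E
```

```text
pics
(np.float64(408.2561423565413), 262.2296060406173, 187.0443532539159) [ 0.39492881 -0.02313693  1.27214117] [[-0.00751019 -0.99996957  0.00210934]
 [-0.99586409  0.00728832 -0.09056266]
 [ 0.09054453 -0.00278076 -0.99588853]]
(np.float64(438.0068600071229), 254.2517562097547, 189.74901320734853) [0.93697004 0.41281958 1.10784539] [[-6.93574496e-01  7.20384617e-01 -6.50043515e-04]
 [ 6.19795147e-01  5.96268210e-01 -5.10213875e-01]
 [-3.67162626e-01 -3.54274225e-01 -8.60047312e-01]]
```

View pics/a.png

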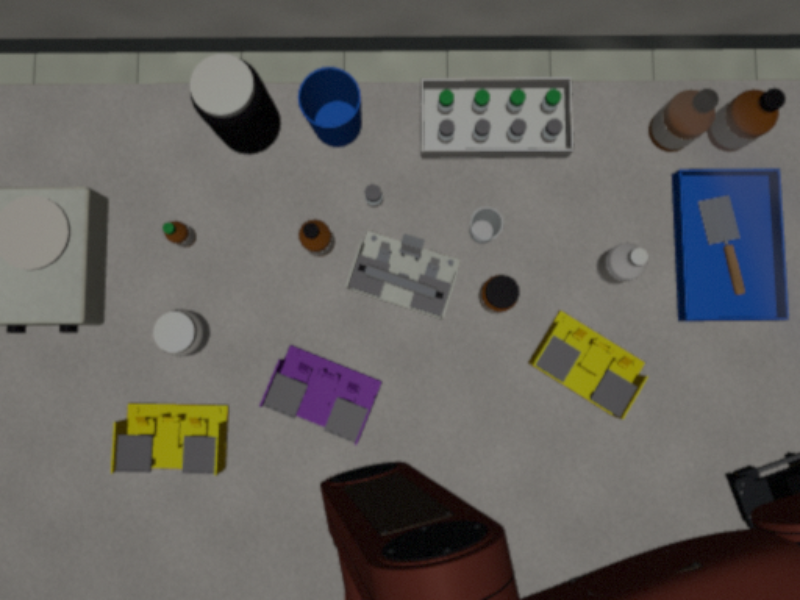

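View pics/b.png

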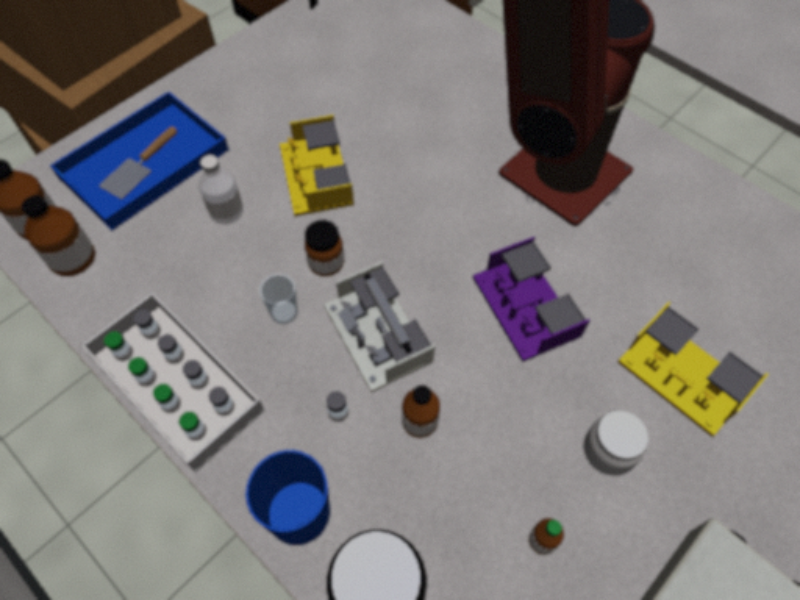

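The white holder is at about (403,273) in the top view and (382,325) in the scene view. The tube lies across its rails, and the strap leans away at (412,243) in the top view. Next I'll enlarge crops of both.

```bash
python3 - <<'E'
from h import *
import pickle
a,b=pickle.load(open("c0.pkl","rb"))
A=cv2.resize(a["image"][140:210,215:300],None,fx=7,fy=7,interpolation=cv2.INTER_CUBIC) 
B=cv2.resize(b["image"][160:256,200:285],None,fx=6,fy=6,interpolation=cv2.INTER_CUBIC)
A=cv2.convertScaleAbs(A,alpha=1.3)
cv2.imwrite("pics/c.png",A[...,::-1]);cv2.imwrite("pics/d.png",B[...,::-1])
for u,v in [(258,188),(232,172),(285,183),(262,155)]: print(world(a,u,v))
E
```

```text
[ 0.50658473 -0.01353058  0.01241273]
[0.54957548 0.06277175 0.0708837 ]
[ 0.51755047 -0.09503156  0.05210179]
[ 0.59434801 -0.0264352   0.10341239]
```

View pics/c.png

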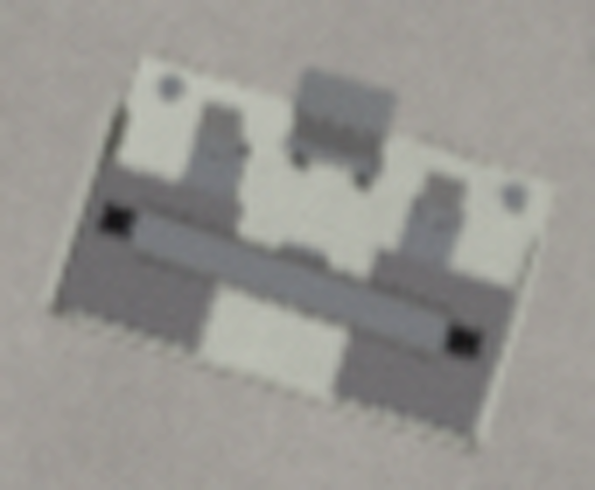

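View pics/d.png

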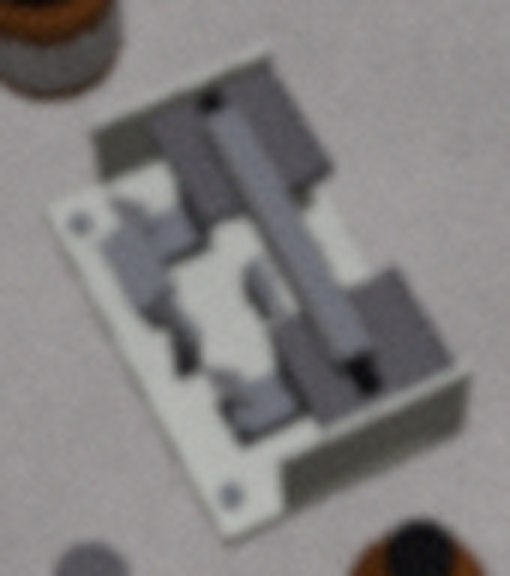

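The top crop shows the tube from about (133,230) to (452,330), with a nipple at each end. The strap's free edge runs from (303,68) to (397,92). The scene crop shows the tube from (222,125) to (345,358). I'll fit the holder's pose from its corners in both views.

```bash
cat > fit.py <<'E'
from h import *
import pickle
from scipy.optimize import least_squares
a,b=pickle.load(open("c0.pkl","rb"))
ua=lambda p:((np.array(p)+.5)/7-.5+[215,140])
ub=lambda p:((np.array(p)+.5)/6-.5+[200,160])
TA=[((44,98,12),(147,55)),((44,-98,12),(553,185)),((-76,30,53),(197,350)),((-76,-30,53),(333,396)),((-12,-30,53),(378,250)),((-12,-94,53),(515,290)),((-12,94,53),(118,168))]
TB=[((44,98,12),(232,543)),((44,-98,12),(48,205)),((-76,30,53),(392,268)),((-76,-30,53),(333,168)),((-12,-30,53),(213,230)),((-12,30,53),(280,345))]
def H(q,P):
    P=np.array(P)/1e3; c,s=np.cos(q[2]),np.sin(q[2]); return np.array([q[0]+c*P[0]-s*P[1],q[1]+s*P[0]+c*P[1],P[2]+q[3]])
def res(q): return np.concatenate([proj(a,H(q,P))-ua(p) for P,p in TA]+[proj(b,H(q,P))-ub(p) for P,p in TB])
def tri(pa,pb):
    return least_squares(lambda X:np.r_[proj(a,X)-ua(pa),proj(b,X)-ub(pb)],[.55,0,.05]).x
def inv(q,X):
    c,s=np.cos(q[2]),np.sin(q[2]); d=X[:2]-q[:2]; return np.array([c*d[0]+s*d[1],-s*d[0]+c*d[1],X[2]-q[3]])*1e3
if __name__=="__main__":
    r=least_squares(res,[.55,0,-.3,0],loss="soft_l1",f_scale=.5);q=r.x
    print(q); print(res(q).reshape(-1,2).round(2).tolist()); np.save("q.npy",q)
    for n,pa,pb in[("endb",(452,335),(222,125)),("enda",(133,225),(345,358))]:
        X=tri(pa,pb);print(n,X,inv(q,X))
    g=[]
    for c,(u0,u1,v0,v1) in((a,(215,300,140,210)),(b,(200,285,160,256))):
        for v in range(v0,v1):
            for u in range(u0,u1):
                X=world(c,u,v); h=inv(q,X)
                if abs(h[1])<22 and h[2]>57 and h[0]>10: g.append(h)
    g=np.array(g); print(len(g)); print(g[np.argsort(g[:,2])][::4].round(0).tolist())
    for c in(a,b):
        t=[]
        for v in range(140,256):
            for u in range(200,300):
                h=inv(q,world(c,u,v))
                if abs(h[1])<65 and h[2]>65 and -90<h[0]<0: t.append(h)
        t=np.array(t);print(len(t),t.mean(0) if len(t) else 0,t[:,2].max(), np.polyfit(t[:,1],t[:,0],1))
    S=arm.sense();print(S["tcp_rot"],S["position"],S["wrist_force"])
E
python3 fit.py
```

```text
[ 0.56171033 -0.01999052 -0.31051513 -0.00309274]
[[-1.25, 0.49], [0.56, 0.43], [0.11, 0.11], [-0.25, -0.51], [-0.34, 0.13], [0.38, 0.72], [-2.38, -0.33], [0.03, -0.21], [-0.25, 0.76], [0.34, 0.33], [-0.17, 0.53], [-0.44, -0.43], [-1.58, -2.7]]
endb [ 0.50294384 -0.07619119  0.06077591] [-38.78399359 -71.46899507  63.86864684]
enda [0.55255714 0.05571515 0.06993434] [-31.84725409  69.28839681  73.02707638]
319
[[24.0, 20.0, 57.0], [25.0, 22.0, 58.0], [22.0, 7.0, 58.0], [22.0, 10.0, 59.0], [21.0, 19.0, 59.0], [23.0, 17.0, 60.0], [19.0, -16.0, 60.0], [23.0, 1.0, 61.0], [18.0, 14.0, 62.0], [19.0, 12.0, 62.0], [24.0, -2.0, 64.0], [24.0, -15.0, 64.0], [26.0, 19.0, 65.0], [25.0, 16.0, 66.0], [26.0, -11.0, 67.0], [27.0, 14.0, 69.0], [29.0, 9.0, 69.0], [27.0, -7.0, 71.0], [28.0, -20.0, 72.0], [28.0, 5.0, 73.0], [29.0, -4.0, 74.0], [30.0, 16.0, 77.0], [35.0, 20.0, 80.0], [34.0, 19.0, 85.0], [38.0, 15.0, 92.0], [46.0, -9.0, 99.0], [45.0, 19.0, 100.0], [46.0, 9.0, 101.0], [41.0, -1.0, 101.0], [44.0, -8.0, 102.0], [35.0, -8.0, 102.0], [46.0, -20.0, 103.0], [44.0, 5.0, 103.0], [45.0, 14.0, 103.0]
[... 691 characters left out ...]
, [28.0, -13.0, 110.0], [28.0, -3.0, 110.0], [29.0, -17.0, 110.0], [35.0, -5.0, 110.0], [27.0, -15.0, 111.0], [27.0, 9.0, 111.0], [28.0, -13.0, 111.0], [32.0, -0.0, 112.0], [29.0, 18.0, 112.0], [27.0, 20.0, 112.0], [28.0, 16.0, 113.0], [30.0, 2.0, 113.0], [30.0, -5.0, 114.0]]
320 [-38.72813573   0.3021172   75.42047771] 82.83105066409543 [ 3.27271245e-02 -3.87380232e+01]
341 [-35.6183663    1.18886651  75.91878322] 83.88147764431643 [ 3.23277229e-02 -3.56567996e+01]
[[ 9.46750526e-01  3.21967863e-01 -3.69150620e-04]
 [ 3.21968005e-01 -9.46748948e-01  1.74174022e-03]
 [ 2.11291415e-04 -1.76784816e-03 -9.99998415e-01]] [ 0.20112039 -0.5911553   0.22151414] [-0.52124046  0.32466364 -0.47971415]
```

```bash
cat > go.py <<'E'
from fit import *
from scipy.spatial.transform import Rotation as Ro
import sys
q=np.load("q.npy")
def row(x,y,z,tilt=0):
    """mm in holder frame; tilt deg about holder y, + leans body towards robot"""
    S=arm.sense();R=np.array(S["tcp_rot"]);p=np.array(S["position"])
    T=Ro.from_euler("z",q[2]).as_matrix()@Ro.from_euler("y",-tilt,degrees=True).as_matrix()@np.diag([1,-1,-1])
    X=H(q,(x,y,z)); d=R.T@(X-p)/.75; w=Ro.from_matrix(R.T@T).as_rotvec(degrees=True)/90
    return np.r_[d,w].round(4).tolist()
def here():
    S=arm.sense(); return inv(q,np.array(S["position"])).round(1),np.round(S["wrist_force"],1),round(S["time"],2)
if __name__=="__main__":
    print(here())
    for a_ in sys.argv[1:]: print(row(*map(float,a_.split(","))))
E
python3 go.py -90,0,190
```

```text
(array([-168.8, -654. ,  224.6]), array([-0.5,  0.3, -0.5]), 0.1)
[0.604, -0.6376, 0.0474, -0.0011, 0.0002, 0.4064]
```

>>> jog_arm(plan=[[0.604, -0.6376, 0.0474, -0.0011, 0.0002, 0.4064, 1], [0.604, -0.6376, 0.0474, -0.0011, 0.0002, 0.4064, 1], [0.604, -0.6376, 0.0474, -0.0011, 0.0002, 0.4064, 1], [0.604, -0.6376, 0.0474, -0.0011, 0.0002, 0.4064, 1], [0.604, -0.6376, 0.0474, -0.0011, 0.0002, 0.4064, 1], [0.604, -0.6376, 0.0474, -0.0011, 0.0002, 0.4064, 1], [0.604, -0.6376, 0.0474, -0.0011, 0.0002, 0.4064, 1], [0.604, -0.6376, 0.0474, -0.0011, 0.0002, 0.4064, 1], [0.604, -0.6376, 0.0474, -0.0011, 0.0002, 0.4064, 1], [0.604, -0.6376, 0.0474, -0.0011, 0.0002, 0.4064, 1], [0.604, -0.6376, 0.0474, -0.0011, 0.0002, 0.4064, 1], [0.604, -0.6376, 0.0474, -0.0011, 0.0002, 0.4064, 1], [0.604, -0.6376, 0.0474, -0.0011, 0.0002, 0.4064, 1], [0.604, -0.6376, 0.0474, -0.0011, 0.0002, 0.4064, 1], [0.604, -0.6376, 0.0474, -0.0011, 0.0002, 0.4064, 1], [0.604, -0.6376, 0.0474, -0.0011, 0.0002, 0.4064, 1], [0.604, -0.6376, 0.0474, -0.0011, 0.0002, 0.4064, 1], [0.604, -0.6376, 0.0474, -0.0011, 0.0002, 0.4064, 1]])

```text
time: 1.9
position: [0.4759, 0.0054, 0.1871]
tcp_rot: [[0.951, -0.308, 0.0], [-0.308, -0.951, -0.002], [0.001, 0.002, -1.0]]
wrist_force: [0.4, -0.1, 0.8]
width: 0.0871
finger_force: 0.0
```

```bash
python3 - <<'E'
from go import *
print(here(),row(-90,0,190))
c=arm.camera("wrist"); pickle.dump(c,open("w1.pkl","wb")); print(K(c),-c["R"].T@c["t"],inv(q,-c["R"].T@c["t"]),c["R"])
im=cv2.resize(c["image"],(800,600),interpolation=cv2.INTER_CUBIC).copy()
s=800/512
for P in[(44,98,12),(44,-98,12),(-76,30,53),(-76,-30,53),(-12,30,53),(-12,-30,53),(-12,94,53),(-12,-94,53),(-76,94,53),(-76,-94,53),(-80,0,12),(44,0,12),(-12,98,66),(-12,-98,66)]:
    u=proj(c,H(q,P)); print(P,(u*s).round(0)); cv2.circle(im,tuple(int(x) for x in ((u+.5)*s-.5)),3,(255,0,0),1)
cv2.imwrite("pics/e.png",im[...,::-1])
E
```

```text
(array([-89.5,  -2.1, 190.2]), array([ 0.4, -0.1,  0.8]), 1.9) [-0.0007, -0.0028, 0.0002, 0.0011, -0.0006, -0.0016]
(np.float64(281.28119397004303), 250.44297020782625, 190.97770145695878) [ 0.54326627 -0.01700281  0.35045866] [-18.47489363  -2.7907343  353.55140054] [[-0.30780449 -0.95144563  0.00276005]
 [-0.91917195  0.29811024  0.257397  ]
 [-0.24572205  0.07669099 -0.9663018 ]]
(44, 98, 12) [249.  91.]
(44, -98, 12) [523.  91.]
(-76, 30, 53) [343. 267.]
(-76, -30, 53) [429. 267.]
(-12, 30, 53) [340. 171.]
(-12, -30, 53) [431. 171.]
(-12, 94, 53) [243. 171.]
(-12, -94, 53) [529. 171.]
(-76, 94, 53) [251. 267.]
(-76, -94, 53) [522. 267.]
(-80, 0, 12) [387. 262.]
(44, 0, 12) [386.  91.]
(-12, 98, 66) [230. 171.]
(-12, -98, 66) [541. 170.]
```

View pics/e.png

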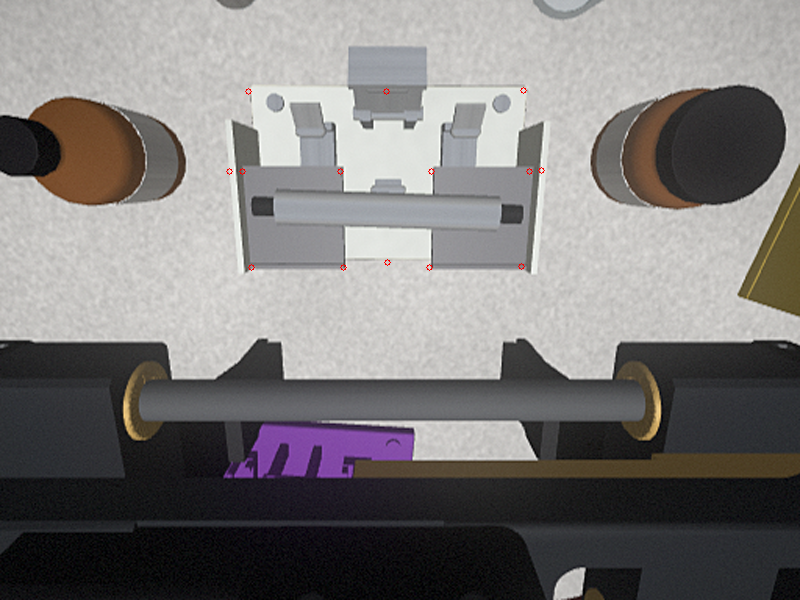

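The wrist view shows the whole holder clearly. The tube runs from (274,206) to (501,212) and the strap's free edge is near row 47. The red model points are about 4 px off in rows, so I'll refine the fit.

```bash
python3 - <<'E'
from go import *
c=pickle.load(open("w1.pkl","rb"))
TW=[((44,98,12),(250,86)),((44,-98,12),(526,86)),((-12,30,53),(344,167)),((-12,-30,53),(431.5,166)),((-12,94,53),(246,167)),((-76,30,56),(344,268)),((-76,-30,56),(431,268)),((-80,0,12),(388,260))]
uw=lambda p:(np.array(p)+.5)*.64-.5
rw=lambda q:np.concatenate([proj(c,H(q,P))-uw(p) for P,p in TW])
r=least_squares(rw,q,loss="soft_l1",f_scale=.5); print(r.x,rw(r.x).reshape(-1,2).round(1).tolist())
qq=least_squares(lambda x:np.r_[rw(x)/.55,res(x)/.33/1.4,x[3]/.001],q,loss="soft_l1",f_scale=1).x; print("joint",qq)
np.save("q.npy",qq)
def dep(x0,x1,y0,y1):
    return [inv(qq,world(c,*map(round,proj(c,H(qq,(x,y,53))))))[2].round(1) for x in np.linspace(x0,x1,3) for y in np.linspace(y0,y1,3)]
print("rail z",dep(-25,-18,40,85),dep(-25,-18,-85,-40))
def dp(h,P): 
    return [inv(qq,world(c,*map(round,proj(c,H(qq,p)))))[2].round(1) for p in P]
print("plate",dp(0,[(20,25,12),(20,-25,12),(-5,25,12),(-65,10,12)]))
t=[];g=[]
for v in range(0,200):
    for u in range(150,360):
        h=inv(qq,world(c,u,v))
        if abs(h[1])<65 and h[2]>64 and -90<h[0]<-10: t.append(h)
        if abs(h[1])<18 and h[2]>60 and h[0]>5: g.append(h)
t=np.array(t);g=np.array(g);print("tube",t.mean(0),t[:,2].max(),np.polyfit(t[:,1],t[:,0],1))
print(g[np.argsort(g[:,2])][::40].round(0).tolist())
for u,v in((349,47),(426,47),(348,86),(426,86)):
    print(inv(qq,world(c,*uw((u+(4 if u<400 else -4),v+(2 if v<60 else -2))).round())))
E
python3 go.py -85,0,100 -82,0,60
```

```text
[ 0.56378645 -0.02198303 -0.31432777 -0.00150544] [[-0.1, 0.3], [0.1, 0.6], [-1.4, 0.1], [1.5, 0.8], [-1.6, 0.0], [-0.0, -2.0], [0.5, -2.0], [0.1, -0.2]]
joint [ 0.56309218 -0.02157765 -0.31695791 -0.00149082]
rail z [np.float64(55.2), np.float64(69.9), np.float64(53.9), np.float64(56.1), np.float64(55.8), np.float64(55.3), np.float64(54.8), np.float64(55.4), np.float64(55.8)] [np.float64(56.4), np.float64(55.7), np.float64(56.2), np.float64(55.8), np.float64(56.3), np.float64(56.5), np.float64(55.7), np.float64(55.6), np.float64(55.4)]
plate [np.float64(14.7), np.float64(14.0), np.float64(13.7), np.float64(13.6)]
tube [-35.84511967   0.11202867  88.69200888] 351.9494875940781 [ 2.55888404e-02 -3.58479864e+01]
[[23.0, -0.0, 60.0], [24.0, 2.0, 62.0], [25.0, 7.0, 63.0], [25.0, 8.0, 65.0], [26.0, 14.0, 66.0], [26.0, -6.0, 67.0], [27.0, -10.0, 69.0], [28.0, -18.0, 70.0], [29.0, -3.0, 72.0], [28.0, -8.0, 73.0], [30.0, 2.0, 74.0], [31.0, 18.0, 77.0], [46.0, -7.0, 101.0], [45.0, 11.0, 102.0], [44.0, -4.0, 102.0], [46.0, -9.0, 102.0], [46.0, 9.0, 103.0], [44.0, -2.0, 103.0], [42.0, -10.0, 10
[... 176 characters left out ...]
.0, 12.0, 106.0], [38.0, 7.0, 107.0], [36.0, 3.0, 107.0], [33.0, 7.0, 107.0], [26.0, 9.0, 108.0], [34.0, -12.0, 108.0], [26.0, -7.0, 108.0], [35.0, -18.0, 108.0], [32.0, -5.0, 108.0], [32.0, 0.0, 109.0], [32.0, -18.0, 109.0], [34.0, -16.0, 109.0], [31.0, 18.0, 110.0], [28.0, -15.0, 110.0], [27.0, -9.0, 110.0], [27.0, -6.0, 110.0], [27.0, 9.0, 111.0], [27.0, -2.0, 111.0]]
[ 45.33535917  17.27750401 101.78572414]
[ 45.21678001 -17.81958713 102.87842191]
[ 26.961042    17.76397389 109.64739246]
[ 27.09051173 -17.7320435  109.82255109]
(array([-91.3,  -1.4, 188.6]), array([ 0.1,  0.1, -0.3]), 1.95)
[0.0082, -0.002, 0.1182, 0.001, -0.0007, 0.0026]
[0.0122, -0.0021, 0.1715, 0.001, -0.0007, 0.0026]
```

```bash
python3 -c "
import numpy as np;q=np.load('q.npy');q[3]=0;np.save('q.npy',q)"; python3 go.py -72,0,110 -72,0,61
```

```text
(array([-91.3,  -1.4, 187.1]), array([ 0.1,  0.1, -0.3]), 1.95)
[0.0256, -0.0019, 0.1029, 0.001, -0.0007, 0.0026]
[0.0255, -0.002, 0.1682, 0.001, -0.0007, 0.0026]
```

>>> jog_arm(plan=[[0.0256, -0.0019, 0.06, 0.001, -0.0007, 0.0026, 1], [0.0256, -0.0019, 0.103, 0.001, -0.0007, 0.0026, 1], [0.0256, -0.0019, 0.14, 0.001, -0.0007, 0.0026, 1], [0.0256, -0.0019, 0.168, 0.001, -0.0007, 0.0026, 1], [0.0256, -0.0019, 0.168, 0.001, -0.0007, 0.0026, 1], [0.0256, -0.0019, 0.168, 0.001, -0.0007, 0.0026, 1]])

```text
time: 2.55
position: [0.4949, 0.0015, 0.0614]
tcp_rot: [[0.951, -0.31, -0.001], [-0.31, -0.951, 0.0], [-0.001, 0.0, -1.0]]
wrist_force: [0.4, -0.9, 0.8]
width: 0.0873
finger_force: 0.0
```

```bash
python3 go.py -60,0,60.5 -24,0,60.5
```

```text
(array([-72. ,   0.7,  61.4]), array([ 0.4, -0.9,  0.8]), 2.55)
[0.016, 0.001, 0.0012, 0.0, 0.0004, 0.0008]
[0.064, 0.001, 0.0012, 0.0, 0.0004, 0.0008]
```

>>> jog_arm(plan=[[0.006, 0.001, 0.001, 0, 0, 0.0008, 1], [0.011, 0.001, 0.001, 0, 0, 0.0008, 1], [0.016, 0.001, 0.001, 0, 0, 0.0008, 1], [0.02, 0.001, 0.001, 0, 0, 0.0008, 1], [0.024, 0.001, 0.001, 0, 0, 0.0008, 1], [0.028, 0.001, 0.001, 0, 0, 0.0008, 1], [0.032, 0.001, 0.001, 0, 0, 0.0008, 1], [0.036, 0.001, 0.001, 0, 0, 0.0008, 1], [0.04, 0.001, 0.001, 0, 0, 0.0008, 1], [0.044, 0.001, 0.001, 0, 0, 0.0008, 1], [0.048, 0.001, 0.001, 0, 0, 0.0008, 1], [0.052, 0.001, 0.001, 0, 0, 0.0008, 1], [0.056, 0.001, 0.001, 0, 0, 0.0008, 1], [0.06, 0.001, 0.001, 0, 0, 0.0008, 1], [0.063, 0.001, 0.001, 0, 0, 0.0008, 1], [0.063, 0.001, 0.001, 0, 0, 0.0008, 1], [0.063, 0.001, 0.001, 0, 0, 0.0008, 1]])

```text
time: 4.25
position: [0.5395, -0.0132, 0.0602]
tcp_rot: [[0.951, -0.311, -0.0], [-0.311, -0.951, 0.0], [-0.0, -0.0, -1.0]]
wrist_force: [-0.0, 0.1, 1.6]
width: 0.0869
finger_force: 0.0
```

```bash
cat > tube.py <<'E'
from go import *
def tube(zmin,zmax,n):
    for k in n:
        c=arm.camera(k); t=[]
        for v in range(0,300):
            for u in range(150,360):
                if c["z_map"][v,u]<=0: continue
                h=inv(q,world(c,u,v))
                if 22<abs(h[1])<36 and zmin<h[2]<zmax and -60<h[0]<20: t.append(h)
        t=np.array(t)
        if len(t)<9: print(k,len(t)); continue
        L=t[t[:,1]>0];R=t[t[:,1]<0]
        print(k,len(L),len(R),L.mean(0).round(1),R.mean(0).round(1),np.percentile(L[:,2],90).round(1),np.percentile(R[:,2],90).round(1))
E
python3 - <<'E'
from tube import *
print(here()); tube(58,85,["top","scene","wrist"])
print(row(-45,0,64),row(-45,0,130),row(-4,0,130,15))
E
```

```text
(array([-25. ,   0.6,  60.2]), array([-0. ,  0.1,  1.6]), 4.25)
top 0
scene 25 34 [ 3.7 29.  66. ] [ -0.  -29.1  66.3] 69.8 69.8
wrist 853 846 [ 2.3 29.  66.1] [  2.4 -29.   66.2] 68.6 68.6
[-0.0265, 0.0008, -0.0051, -0.0, 0.0003, 0.0007] [-0.0266, 0.0008, -0.0931, -0.0, 0.0003, 0.0007] [0.0281, 0.0009, -0.0931, -0.0001, 0.1669, 0.0006]
```

The tube top is at about 68.6 mm on both sides, so it is sitting in the mouths. Next I'll lift off, close the fingers and come in tilted above its middle.

```bash
python3 go.py -35,0,62 -35,0,100 -3,0,100,10 -3,0,78,10
```

```text
(array([-25.1,   0.6,  60.2]), array([-0.2,  0.3, -0.4]), 4.4)
[-0.0132, 0.0008, -0.0024, -0.0, 0.0003, 0.0007]
[-0.0132, 0.0008, -0.0531, -0.0, 0.0003, 0.0007]
[0.0294, 0.0009, -0.0531, -0.0001, 0.1114, 0.0007]
[0.0295, 0.0009, -0.0237, -0.0001, 0.1114, 0.0007]
```

>>> jog_arm(plan=[[-0.0132, 0.0008, -0.0024, 0, 0.0003, 0.0007, 1], [-0.0132, 0.0008, -0.0531, 0, 0.0003, 0.0007, 1], [0.0294, 0.0009, -0.0531, 0, 0.1114, 0.0007, 0], [0.0294, 0.0009, -0.0531, 0, 0.1114, 0.0007, 0], [0.0294, 0.0009, -0.0531, 0, 0.1114, 0.0007, 0], [0.0294, 0.0009, -0.0531, 0, 0.1114, 0.0007, 0], [0.0294, 0.0009, -0.0531, 0, 0.1114, 0.0007, 0], [0.0294, 0.0009, -0.0531, 0, 0.1114, 0.0007, 0], [0.0294, 0.0009, -0.0531, 0, 0.1114, 0.0007, 0], [0.0295, 0.0009, -0.0237, 0, 0.1114, 0.0007, 0], [0.0295, 0.0009, -0.0237, 0, 0.1114, 0.0007, 0], [0.0295, 0.0009, -0.0237, 0, 0.1114, 0.0007, 0]])

```text
time: 5.6
position: [0.5598, -0.0206, 0.0775]
tcp_rot: [[0.936, -0.312, 0.163], [-0.307, -0.95, -0.054], [0.172, 0.0, -0.985]]
wrist_force: [-1.4, 0.4, 1.3]
width: 0.0153
finger_force: 0.0
```

```bash
python3 - <<'E'
from tube import *
print(here(),arm.sense()["width"]); tube(58,74,["wrist"])
print(row(-3,0,67,10),row(-2,0,46,10))
E
```

```text
(array([-3.5, -0.1, 77.5]), array([-1.4,  0.4,  1.3]), 5.6) 0.015277177389218336
wrist 269 317 [ 7.5 28.6 64.8] [  6.3 -27.9  65.3] 67.5 68.2
[-0.0029, -0.0, 0.0147, -0.0001, 0.0002, -0.0001] [-0.0064, -0.0, 0.0425, -0.0001, 0.0002, -0.0001]
```

>>> jog_arm(plan=[[-0.003, 0, 0.01, 0, 0, 0, 0], [-0.003, 0, 0.01, 0, 0, 0, 0], [-0.003, 0, 0.014, 0, 0, 0, 0], [-0.0035, 0, 0.018, 0, 0, 0, 0], [-0.004, 0, 0.022, 0, 0, 0, 0], [-0.0045, 0, 0.026, 0, 0, 0, 0], [-0.005, 0, 0.03, 0, 0, 0, 0], [-0.0055, 0, 0.034, 0, 0, 0, 0], [-0.006, 0, 0.038, 0, 0, 0, 0], [-0.0064, 0, 0.042, 0, 0, 0, 0], [-0.0064, 0, 0.0425, 0, 0, 0, 0], [-0.0064, 0, 0.0425, 0, 0, 0, 0]])

```text
time: 6.85
position: [0.5618, -0.021, 0.0461]
tcp_rot: [[0.936, -0.312, 0.166], [-0.307, -0.95, -0.054], [0.175, -0.0, -0.985]]
wrist_force: [-0.2, 1.1, 2.8]
width: 0.0007
finger_force: 1.7
```

```bash
python3 - <<'E'
from tube import *
print(here(),arm.sense()["width"]); tube(38,74,["wrist","scene"])
print(row(-2,0,46,10),row(-2,0,44.5,10))
E
```

```text
(array([-1.4,  0.2, 46.1]), array([-0.2,  1.1,  2.8]), 6.85) 0.0007150375896085898
wrist 173 177 [10.  28.9 42. ] [ 10.1 -29.   42.2] 44.4 44.5
scene 27 10 [ 4.9 28.7 45.2] [  7.5 -29.4  42.4] 48.4 45.5
[-0.0006, 0.0002, 0.0001, -0.0003, -0.0007, -0.0001] [-0.0009, 0.0002, 0.002, -0.0003, -0.0007, -0.0001]
```

>>> jog_arm(plan=[[-0.0009, 0, 0.002, 0, 0, 0, 0], [-0.0009, 0, 0.003, 0, 0, 0, 0], [-0.0009, 0, 0.003, 0, 0, 0, 0]])

```text
time: 7.25
position: [0.5635, -0.0215, 0.046]
tcp_rot: [[0.935, -0.312, 0.17], [-0.307, -0.95, -0.055], [0.179, -0.001, -0.984]]
wrist_force: [-1.5, -0.4, 12.7]
width: 0.0003
finger_force: 6.4
```

```bash
python3 go.py -5,0,80,10 -5,0,150 80,0,150 80,0,95
```

```text
(array([ 0.3,  0.2, 46. ]), array([-1.5, -0.4, 12.7]), 7.25)
[0.0011, 0.0003, -0.0459, -0.0004, -0.0035, 0.0]
[0.0178, 0.0002, -0.1377, -0.0004, -0.1146, 0.0]
[0.1293, 0.0002, -0.1174, -0.0004, -0.1146, 0.0]
[0.1162, 0.0003, -0.0453, -0.0004, -0.1146, 0.0]
```

The press stopped at z = 46.0 mm as the force rose to 12.7 N, so the middle is home. I'll lift, move behind the strap and check the ends.

>>> jog_arm(plan=[[0.0011, 0.0003, -0.0459, 0, -0.0035, 0, 0], [0.0178, 0.0002, -0.1, 0, -0.06, 0, 0], [0.0178, 0.0002, -0.1377, 0, -0.1146, 0, 0], [0.0178, 0.0002, -0.1377, 0, -0.1146, 0, 0], [0.0178, 0.0002, -0.1377, 0, -0.1146, 0, 0]])

```text
time: 7.75
position: [0.5566, -0.0198, 0.1472]
tcp_rot: [[0.95, -0.312, -0.004], [-0.312, -0.95, 0.001], [-0.005, 0.0, -1.0]]
wrist_force: [0.3, -0.2, -1.1]
width: 0.0004
finger_force: 0.0
```

```bash
python3 - <<'E'
from tube import *
print(here())
c=arm.camera("wrist");b=arm.camera("scene")
w=cv2.resize(c["image"],(800,600),interpolation=cv2.INTER_CUBIC)[:420]
s=cv2.resize(b["image"][160:256,200:285],None,fx=6,fy=6,interpolation=cv2.INTER_CUBIC)
cv2.imwrite("pics/f.png",w[...,::-1]);cv2.imwrite("pics/g.png",s[...,::-1])
for n,k in(("w",c),("s",b)):
  for y in(-68,-30,30,68):
    u=proj(k,H(q,(0,y,46))); print(n,y,u.round(),[inv(q,world(k,u[0]+i,u[1]))[2].round(1) for i in(-1,0,1)])
print(row(80,0,150),row(80,0,92))
E
```

```text
(array([ -6.8,  -0.4, 147.2]), array([ 0.3, -0.2, -1.1]), 7.75)
w -68 [319. 184.] [np.float64(46.9), np.float64(46.2), np.float64(46.2)]
w -30 [280. 184.] [np.float64(46.9), np.float64(46.9), np.float64(47.0)]
w 30 [218. 184.] [np.float64(47.8), np.float64(46.9), np.float64(46.1)]
w 68 [179. 184.] [np.float64(45.2), np.float64(46.2), np.float64(47.0)]
s -68 [224. 190.] [np.float64(40.7), np.float64(46.8), np.float64(46.8)]
s -30 [230. 200.] [np.float64(46.9), np.float64(47.1), np.float64(41.8)]
s 30 [240. 217.] [np.float64(44.3), np.float64(47.4), np.float64(45.2)]
s 68 [246. 228.] [np.float64(49.4), np.float64(48.3), np.float64(45.2)]
[0.1183, -0.0006, -0.0073, 0.0003, 0.0053, -0.0] [0.1189, -0.0006, 0.07, 0.0003, 0.0053, -0.0]
```

View pics/f.png

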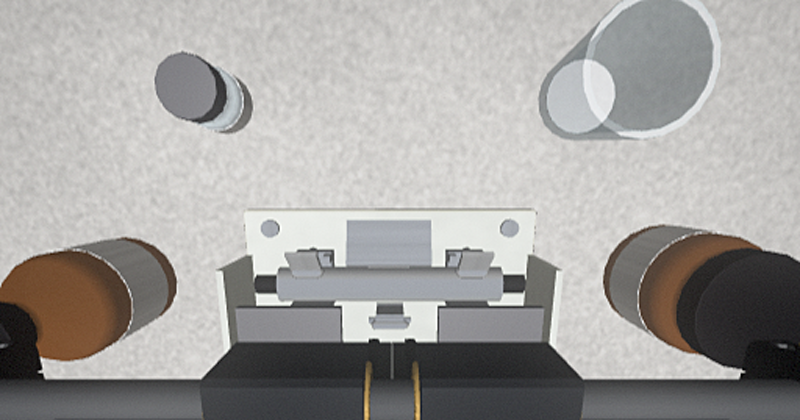

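View pics/g.png

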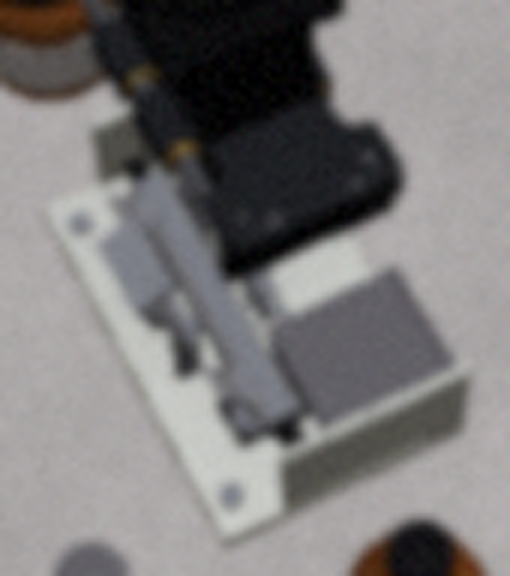

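The wrist view shows the tube straight at row 284, at equal heights on both sides (46–47 mm), so it is home. The strap is still open at (388,243). The vial at (200,90) and beaker at (635,80) are well clear. Next comes the strap.

>>> jog_arm(plan=[[0.06, -0.0006, -0.0073, 0, 0.0053, 0, 0], [0.1183, -0.0006, -0.0073, 0, 0.0053, 0, 0], [0.1189, -0.0006, 0, 0, 0.0053, 0, 0], [0.1189, -0.0006, 0.04, 0, 0.0053, 0, 0], [0.1189, -0.0006, 0.07, 0, 0.0053, 0, 0], [0.1189, -0.0006, 0.07, 0, 0.0053, 0, 0], [0.1189, -0.0006, 0.07, 0, 0.0053, 0, 0]])

```text
time: 8.55
position: [0.6392, -0.0463, 0.0932]
tcp_rot: [[0.95, -0.312, -0.0], [-0.312, -0.95, -0.0], [-0.0, 0.0, -1.0]]
wrist_force: [-0.1, 0.6, -0.3]
width: 0.0003
finger_force: 0.0
```

```bash
python3 - <<'E'
from tube import *
print(here())
for t in np.r_[2.0:0.2:-.1]:
    C=np.array([20,51])+45*np.array([-np.cos(t),np.sin(t)])+2*np.array([np.sin(t),np.cos(t)])
    print(round(t,2),(C[0]+9.5).round(1),C[1].round(1),row(C[0]+9.5,0,C[1])[:3])
print(row(80,0,92))
E
```

```text
(array([80.1,  0.2, 93.2]), array([-0.1,  0.6, -0.3]), 8.55)
2.0 50.0 91.1 [-0.04, 0.0003, 0.0028]
1.9 45.9 92.9 [-0.0455, 0.0003, 0.0003]
1.8 41.7 94.4 [-0.0512, 0.0003, -0.0016]
1.7 37.3 95.4 [-0.057, 0.0003, -0.0029]
1.6 32.8 95.9 [-0.063, 0.0003, -0.0037]
1.5 28.3 96.0 [-0.069, 0.0003, -0.0038]
1.4 23.8 95.7 [-0.075, 0.0003, -0.0033]
1.3 19.4 94.9 [-0.0809, 0.0003, -0.0023]
1.2 15.1 93.7 [-0.0867, 0.0003, -0.0006]
1.1 10.9 92.0 [-0.0922, 0.0003, 0.0016]
1.0 6.9 89.9 [-0.0976, 0.0003, 0.0043]
0.9 3.1 87.5 [-0.1026, 0.0003, 0.0076]
0.8 -0.4 84.7 [-0.1073, 0.0003, 0.0114]
0.7 -3.6 81.5 [-0.1116, 0.0003, 0.0156]
0.6 -6.5 78.1 [-0.1154, 0.0003, 0.0202]
0.5 -9.0 74.3 [-0.1188, 0.0003, 0.0251]
0.4 -11.2 70.4 [-0.1216, 0.0003, 0.0304]
0.3 -12.9 66.2 [-0.1239, 0.0003, 0.036]
[-0.0001, 0.0003, 0.0016, 0.0002, 0.0001, 0.0001]
```

>>> jog_arm(plan=[[-0.025, 0.0003, 0.002, 0, 0, 0, 0], [-0.036, 0.0003, 0.002, 0, 0, 0, 0], [-0.0455, 0.0003, 0.0003, 0, 0, 0, 0], [-0.0512, 0.0003, -0.0016, 0, 0, 0, 0], [-0.057, 0.0003, -0.0029, 0, 0, 0, 0], [-0.063, 0.0003, -0.0037, 0, 0, 0, 0], [-0.069, 0.0003, -0.0038, 0, 0, 0, 0], [-0.075, 0.0003, -0.0033, 0, 0, 0, 0], [-0.0809, 0.0003, -0.0023, 0, 0, 0, 0], [-0.0867, 0.0003, -0.0006, 0, 0, 0, 0], [-0.0922, 0.0003, 0.0016, 0, 0, 0, 0], [-0.0976, 0.0003, 0.0043, 0, 0, 0, 0], [-0.1026, 0.0003, 0.0076, 0, 0, 0, 0], [-0.1073, 0.0003, 0.0114, 0, 0, 0, 0], [-0.1116, 0.0003, 0.0156, 0, 0, 0, 0], [-0.1154, 0.0003, 0.0202, 0, 0, 0, 0], [-0.1188, 0.0003, 0.0251, 0, 0, 0, 0], [-0.1216, 0.0003, 0.0304, 0, 0, 0, 0], [-0.1239, 0.0003, 0.036, 0, 0, 0, 0], [-0.1239, 0.0003, 0.036, 0, 0, 0, 0]])

```text
time: 10.55
position: [0.5519, -0.0179, 0.0663]
tcp_rot: [[0.95, -0.312, 0.001], [-0.312, -0.95, -0.0], [0.002, 0.0, -1.0]]
wrist_force: [0.2, -0.1, -0.2]
width: 0.0005
finger_force: 0.0
```

```bash
python3 - <<'E'
from tube import *
print(here())
c=arm.camera("scene")
t=np.array([inv(q,world(c,u,v)) for v in range(160,256) for u in range(200,285)])
t=t[(abs(t[:,1])<18)&(t[:,0]>-45)&(t[:,0]<60)&(t[:,2]>48)&(t[:,2]<120)]
print(len(t),t[np.argsort(t[:,0])][::max(1,len(t)//25)].round(0).tolist())
print(row(-17,0,60),row(-17,0,53),row(-17,0,52))
E
```

```text
(array([-11.8,  -0. ,  66.3]), array([ 0.2, -0.1, -0.2]), 10.55)
117 [[-10.0, 5.0, 59.0], [-4.0, 8.0, 86.0], [1.0, 9.0, 58.0], [3.0, 13.0, 61.0], [4.0, 14.0, 57.0], [4.0, -8.0, 61.0], [5.0, 12.0, 61.0], [7.0, 8.0, 55.0], [8.0, 11.0, 55.0], [8.0, -13.0, 57.0], [10.0, -17.0, 58.0], [11.0, 4.0, 58.0], [11.0, 17.0, 52.0], [12.0, -6.0, 55.0], [13.0, -10.0, 54.0], [14.0, 5.0, 56.0], [15.0, 1.0, 57.0], [17.0, 16.0, 60.0], [17.0, 17.0, 57.0], [18.0, 18.0, 52.0], [18.0, -12.0, 56.0], [19.0, -3.0, 54.0], [20.0, 17.0, 52.0], [21.0, -6.0, 56.0], [22.0, -11.0, 55.0], [23.0, 16.0, 60.0], [23.0, 17.0, 50.0], [25.0, 14.0, 58.0], [26.0, 17.0, 58.0], [27.0, -12.0, 57.0]]
[-0.0074, 0.0, 0.0089, -0.0, -0.0013, -0.0] [-0.0074, 0.0, 0.0183, -0.0, -0.0013, -0.0] [-0.0074, 0.0, 0.0196, -0.0, -0.0013, -0.0]
```

>>> jog_arm(plan=[[-0.008, 0, 0.003, 0, 0, 0, 0], [-0.01, 0, 0.006, 0, 0, 0, 0], [-0.01, 0, 0.009, 0, 0, 0, 0], [-0.01, 0, 0.012, 0, 0, 0, 0], [-0.01, 0, 0.015, 0, 0, 0, 0], [-0.01, 0, 0.018, 0, 0, 0, 0], [-0.01, 0, 0.0195, 0, 0, 0, 0], [-0.01, 0, 0.0195, 0, 0, 0, 0], [-0.01, 0, 0.0195, 0, 0, 0, 0]])

```text
time: 11.5
position: [0.5457, -0.0157, 0.0533]
tcp_rot: [[0.95, -0.312, 0.003], [-0.312, -0.95, -0.001], [0.003, -0.0, -1.0]]
wrist_force: [-3.8, -0.5, 7.8]
width: 0.0005
finger_force: 4.0
```

```bash
python3 go.py -20,0,100 -20,0,50
```

```text
(array([-18.4,   0.1,  53.3]), array([-3.8, -0.5,  7.8]), 11.5)
[-0.002, 0.0001, -0.0623, -0.0001, -0.0019, 0.0]
[-0.0022, 0.0001, 0.0043, -0.0001, -0.0019, 0.0]
```

>>> jog_arm(plan=[[0, 0, 0.0015, 0, 0, 0, 0], [0, 0, 0.003, 0, 0, 0, 0], [0, 0, 0.003, 0, 0, 0, 0]])

```text
time: 11.8
position: [0.5457, -0.0157, 0.0529]
tcp_rot: [[0.95, -0.311, 0.002], [-0.311, -0.95, -0.001], [0.003, 0.0, -1.0]]
wrist_force: [-10.9, 2.1, 24.6]
width: 0.0003
finger_force: 11.7
```

>>> jog_arm(plan=[[0, 0, -0.03, 0, 0, 0, 0], [-0.03, 0, -0.1, 0, 0, 0, 0], [-0.12, 0, -0.19, 0, 0, 0, 0], [-0.12, 0, -0.19, 0, 0, 0, 0], [-0.12, 0, -0.19, 0, 0, 0, 0], [-0.12, 0, -0.19, 0, 0, 0, 0]])

```text
time: 12.4
position: [0.4603, 0.0125, 0.194]
tcp_rot: [[0.95, -0.311, 0.007], [-0.311, -0.95, -0.001], [0.007, -0.001, -1.0]]
wrist_force: [-1.2, -0.3, -0.2]
width: 0.0003
finger_force: 0.0
```

```bash
python3 - <<'E'
from tube import *
print(here())
c=arm.camera("wrist")
im=cv2.resize(c["image"][20:210,100:420],None,fx=2.5,fy=2.5,interpolation=cv2.INTER_CUBIC)
cv2.imwrite("pics/h.png",im[...,::-1])
for x in(-30,-20,-10,0,10,18): print(x,[inv(q,world(c,*proj(c,H(q,(x,y,53))).round()))[2].round(1) for y in(-14,0,14)])
print("rail",[inv(q,world(c,*proj(c,H(q,(-40,y,53))).round()))[2].round(1) for y in(-60,60)],"tube",[inv(q,world(c,*proj(c,H(q,(0,y,46))).round()))[2].round(1) for y in(-67,-28,28,67)])
E
```

```text
(array([-108.3,    0.3,  194. ]), array([-1.2, -0.3, -0.2]), 12.4)
-30 [np.float64(52.6), np.float64(54.3), np.float64(53.8)]
-20 [np.float64(54.6), np.float64(52.7), np.float64(54.1)]
-10 [np.float64(54.3), np.float64(53.2), np.float64(53.4)]
0 [np.float64(52.8), np.float64(54.6), np.float64(54.0)]
10 [np.float64(54.3), np.float64(53.0), np.float64(54.7)]
18 [np.float64(55.8), np.float64(53.3), np.float64(57.1)]
rail [np.float64(55.2), np.float64(55.2)] tube [np.float64(46.6), np.float64(46.5), np.float64(46.6), np.float64(47.6)]
```

View pics/h.png

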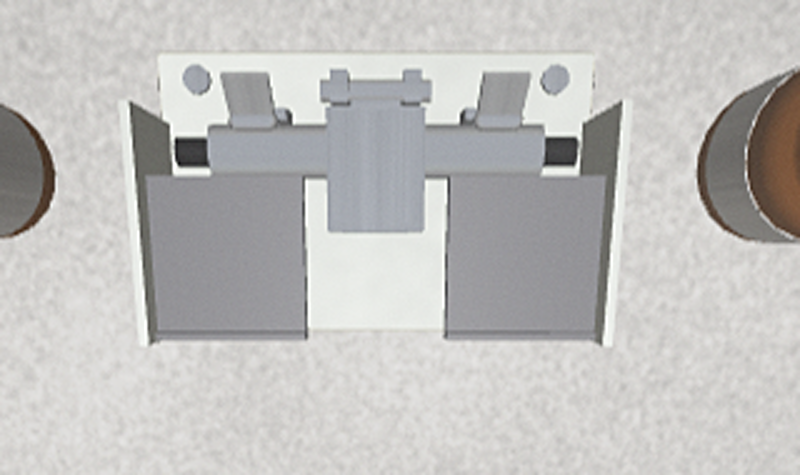

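The strap is flat at about 53–54 mm, level with the rails, and lies over the tube at (376,170). The tube is level and home, the bottles are undisturbed, and the robot is clear.

```bash
python3 -c "
from station import arm
print(arm.finish_job())"
```

```text
the job is handed in; nothing more can be done
None
```

The tube is pressed fully home in both clips, the strap is shut and was still flat after I lifted off, no bottles or glassware were touched, and the job was handed in at about 12.5 s.

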